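# Call the line leader and point out the lock case that has no cover

## Task

One of the four lock cases in the white foam tray has come down the line without its cover plate. Call the line leader by pressing the yellow button of the call station all the way down with a fingertip and letting it go (leave the green and red buttons alone), then point straight down at the middle of that open lock case, fingertips a few centimetres above it, hold there for two seconds and finish still pointing. Do not touch the tray or any lock case, and leave the other things on the bench where they are.

Things in the scene. Friction and masses are not known exactly. Their poses are not given: they have to be found in the camera images.
- lock_open: lock case without cover, the only one open on top: brass, copper and white parts in a dark pan. Steel case 62 (x) x 90 (y) x 19 mm thick, lying flat; steel face plate 140 mm long (y), 20 mm high along its -x edge, brass bolt 11 mm out of that to -x. Loose, 0.3 kg. Origin: centre of the case's underside, z up; the rim is 16.5 mm above it.
- lock_a: finished lock case with a bright cover plate, four dark screws, a brass follower disc and a black key hole. Steel case 62 (x) x 90 (y) x 19 mm thick, lying flat; steel face plate 140 mm long (y), 20 mm high along its -x edge, brass bolt 11 mm out of that to -x. Loose, 0.3 kg. Origin: centre of the case's underside, z up; its top is 20.6 mm above it.
- lock_b: finished lock case with a bright cover plate, four dark screws, a brass follower disc and a black key hole. Steel case 62 (x) x 90 (y) x 19 mm thick, lying flat; steel face plate 140 mm long (y), 20 mm high along its -x edge, brass bolt 11 mm out of that to -x. Loose, 0.3 kg. Origin: centre of the case's underside, z up; its top is 20.6 mm above it.
- lock_c: finished lock case with a bright cover plate, four dark screws, a brass follower disc and a black key hole. Steel case 62 (x) x 90 (y) x 19 mm thick, lying flat; steel face plate 140 mm long (y), 20 mm high along its -x edge, brass bolt 11 mm out of that to -x. Loose, 0.3 kg. Origin: centre of the case's underside, z up; its top is 20.6 mm above it.
- tray: white foam tray, 220 (x) x 345 (y) x 34 mm high, walls and floor 12 mm thick, two by two pockets of 92 (x) x 154 (y) mm centred at x +-52, y +-83 mm, one lock case in each, in any order. It does not move. Origin: centre of the underside.
- call_station: call station: grey box with a white lid, 80 (x) x 182 (y) x 58 mm high, three push buttons in a row along y on top: green at y = +55, yellow at 0, red at -55 mm. It does not move. Origin: centre of the underside.
- call_yellow_top (a point): centre of the top face of the yellow button (a 28 mm disc in a 44 mm steel collar, collar top 70 mm and button top 80 mm above the bench when up). z up; it moves with the button.
- call_yellow (a joint): travel of the yellow button in m: 0 up, 0.006 fully down; sprung, starts to move at about 1.5 N, fully down at 5 N, comes up by itself.
- call_green (a joint): travel of the green button, of the same build; to be left alone.
- call_red (a joint): travel of the red button, of the same build; to be left alone.
- screw_carton: small open cardboard box of screws, 90 x 70 x 55 mm, loose, just beyond the call station. Origin: centre of the underside.
- screwdriver: black inline electric screwdriver lying along its x, 200 mm long, 34 mm thick, 38 mm high at the lever, loose, just beyond the call station. Origin: middle of its length, underside.
- cover_stack: stack of five bare steel cover plates, 62 x 90 x 10 mm, loose, on the robot's side of the call station. Origin: centre of the underside.
- follower_tub: cream plastic tub of brass followers, 90 x 90 x 45 mm, loose. Origin: centre of the underside.
There are look-alikes about, which are no part of the job. What is shaped like the call_station but orange or turquoise is not meant.

How it is judged:
By the outcome, as a careful person would: the job done as asked, in the order asked, and still so for the second after the job is handed in, with the robot touching nothing.
It also fails if it takes over 42 s, if anything falls off the work surface, if the arm or the gripper's body presses on something with over 40 N, if the wrist force passes 120 N, or if a joint passes its speed limit or range.

## Robot

A 7-joint arm with a two-finger parallel gripper is mounted at the origin on the work surface. World frame = base frame: x ahead of the robot, y to its left, z up, the work surface at z = 0. Lengths are in m, angles in degrees, forces in N, time in s.
With the tool pointing down it reaches from about 0.425 to 0.875 m from the base axis. Payload 4.7 kg.
Tool frame: the origin (TCP) lies between the finger pads, 19 mm behind the fingertips; this is the grasp point; z points along the fingers, y is the line along which they close (so a half turn about z gives the same grasp; the last joint's range is limited). The gripper opens to 87 mm and grips with 3 to 60 N. Pads are 19 mm wide; open, the fingers measure 117 mm over their backs; the gripper's body (75 mm by 190 mm) begins 51 mm behind the grasp point.
Start: joints at [-70.583, 18.392, -4.016, 83.108, 1.295, 78.541, -3.26], TCP at [0.207, 0.616, 0.241] pointing down, gripper open.
Joint ranges: [-163.93, 163.93], [-17.29, 119.83], [-79.2, 71.16], [3.27, 140.29], [-89.18, 269.18], [5.43, 117.66], [-154.24, 154.24]. Speed limits (degrees/s): [147.25, 147.25, 180, 180, 180, 180, 180].

## Interface

Orientations are given as [roll, pitch, yaw] about the fixed x, y, z axes, in that order (R = Rz(yaw) Ry(pitch) Rx(roll)).
In Python, from cell import get_obs, eyes, env gives the robot as it stands.
- The arm moves only by the tool servo_tool, never from a script. Its argument "series" is a list that holds one entry, the list of rows, each a list of 7 numbers: the shift along the tool's x, y, z in units of 300 mm (1.0 is 300 mm), then the turn, a rotation vector about the tool's x, y, z in units of pi rad (1.0 is pi rad), then the opening, from 0 (shut) to 1 (fully open). In form: [[[tx, ty, tz, wx, wy, wz, gripper], ...]]. A call has 1 to 12 rows; each row is the pose to reach, as a shift and turn from the pose commanded when the call began, along the tool's axes at that moment, turning the shorter way round; what a row does not reach only later rows make up. A row lasts 1/12 s, in which the tool goes at most 41.7 mm and 7.16 degrees, less where a joint would pass 70% of its speed; a pose out of reach is approached as far as the arm can. A call with a number of a shift or a turn outside -1 to 1 is refused whole. A call with a gripper value outside its range is refused whole. The fingers move at their own pace and stop on an object; "grip_force" is the grip in N (left out, the last holds). Time passes only in rows, so rows that repeat a pose let the fingers close. It gives the time, the measured TCP pose, the force, the opening and the grip force at its end, in the units of the state.
- get_obs(): the state, without advancing time (a new reading comes with each control period).
- eyes.read_camera(name): name is "scene" or "top" or "wrist"; returns a dict with "frame" (400x640x3 uint8, red, green, blue), "depth" (400x640 float32, m along the optical axis (not along the pixel's ray), 0 where there is no reading), "fx", "fy", "cx", "cy" (pixels), "origin" and "rotation" of the camera in the world; the wrist camera has in their place "mount" (4x4, takes a point from camera to tool coordinates, whose origin is the TCP and whose axes are the flange's). Camera axes: x right, y down, z forward; pixel columns grow to the right and rows downward; lengths in m; the calibration is good to about 2 mm. A picture is of the moment at which its call begins: read the wrist's pose just before it.
- env.sign_off(): hands the job in; it is judged then, once.
The state is a dict: "time_s": time; "qpos": joint angles; "joint_velocities": joint speeds; "effort": joint torques, N m; "tool_pos": TCP position; "tool_rot": TCP orientation; "force": force on the tool from outside, world axes, zero at the start; "wrist_torque": the same for the moment, N m; "grip_width": finger opening in m; "grasp_force": force on a finger pad.
Only numpy, scipy, OpenCV 4.12 (cv2) and the standard library are available. Lean on these libraries where they do the work, as an engineer would, in place of code of your own. Each camera call takes 0.05 s, during which the arm holds its last target. There are 200 camera calls.

## Working session

There is one attempt and no reset: what is moved stays moved. The work goes in short steps, Python scripts to look and compute and a tool call to move; the robot and the scene stay as the last step left them, time stands still between calls to the robot, and variables do not carry over. Pictures are saved under pics/ and viewed, at most 10 in all, crops included, and the job is handed in when it is done.

Besides the shell and the picture viewer there is one more tool, called in YAML: its name, and indented under it one key for each argument. servo_tool: Moves the arm, as the interface text tells. Shifts and turns lie within -1 to 1; 1 stands for 300 mm of shift or pi rad of turn. Its arguments: {"type":"object","properties":{"series":{"type":"array"},"grip_force":{"type":"number"}},"required":["series"]}

```bash
mkdir -p pics
cat > h.py <<'E'
import numpy as np, cv2
from cell import get_obs, eyes, env
def grab(n):
    c=eyes.read_camera(n); np.savez(f'{n}.npz',**c); return c
def save(f,img): cv2.imwrite(f'pics/{f}.png',img[:,:,::-1])
def pts(c):
    v,u=np.mgrid[:400,:640]; d=c['depth']
    p=np.stack([(u-c['cx'])/c['fx']*d,(v-c['cy'])/c['fy']*d,d],-1)
    return p@np.array(c['rotation']).T+c['origin']
E
python3 - <<'E'
from h import *
o=get_obs(); print(o['time_s'],o['tool_pos'],o['tool_rot'],o['force'])
for n in('top','scene'): save(n,grab(n)['frame'])
E
```

```text
0.0 [0.2073151  0.61548771 0.24012427] [-1.79887234e+02  6.91557794e-03  1.61391512e+02] [ 0.11341624 -0.81703433  0.02443567]
```

View pics/top.png

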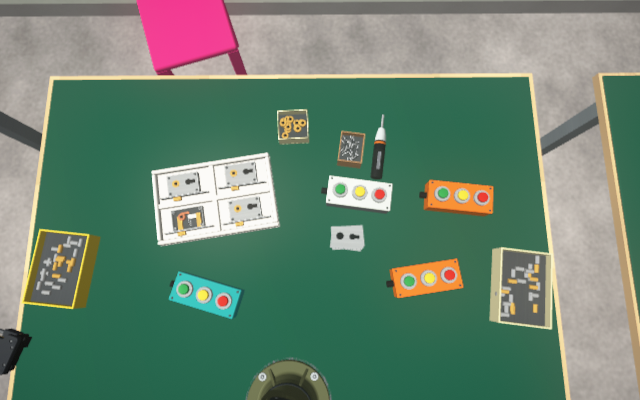

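View pics/scene.png

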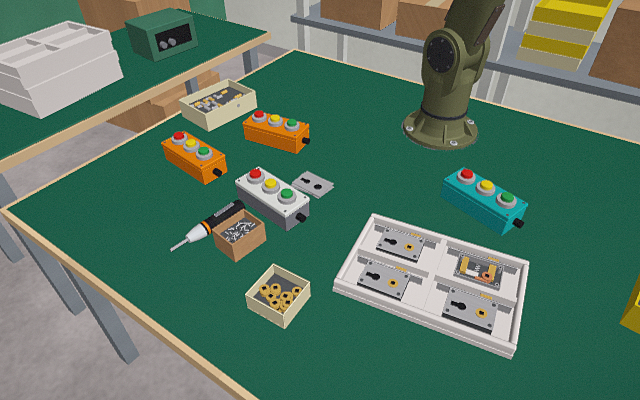

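The top view shows four stations: white at (360,193), orange at (459,197) and (427,278), and turquoise at (205,295). The white-lidded one fits the description and sits beside the screwdriver and carton. The tray has its open, dark-pan case at (189,220). The other three cases, at (183,184), (241,175) and (243,210), have bright covers.

Run:
```python
from h import *
T=np.load('top.npz');P=pts(T);f=T['frame']
S=np.load('scene.npz');PS=pts(S);hs=cv2.cvtColor(S['frame'],cv2.COLOR_RGB2HSV)
h=cv2.cvtColor(f,cv2.COLOR_RGB2HSV)
def cast(c,u,v,z):
    r=np.array(c['rotation'])@[(u-c['cx'])/c['fx'],(v-c['cy'])/c['fy'],1]; o=np.array(c['origin']); return o+r*(z-o[2])/r[2]
def yel(c,h,box):
    x0,y0,x1,y1=box
    m=np.zeros(h.shape[:2],np.uint8);m[y0:y1,x0:x1]=cv2.inRange(h[y0:y1,x0:x1],(20,120,120),(35,255,255))
    v,u=np.nonzero(m);print('yellow',len(u),u.mean(),v.mean(),cast(c,u.mean(),v.mean(),.08),np.median(pts(c)[v,u],0))
yel(T,h,(345,180,372,204)); yel(S,hs,(262,175,280,195))
def rect(box,lo,hi,z,name):
    x0,y0,x1,y1=box
    m=cv2.inRange(h[y0:y1,x0:x1],lo,hi); cs,_=cv2.findContours(m,0,2); c=max(cs,key=cv2.contourArea)
    b=cv2.boxPoints(cv2.minAreaRect(cv2.convexHull(c)))+[x0,y0]
    q=np.array([cast(T,*p,z) for p in b]);print(name,q[:,:2].round(4).tolist(),q.mean(0),'sides',np.linalg.norm(q[0]-q[1]),np.linalg.norm(q[1]-q[2]))
rect((315,165,405,220),(0,0,190),(180,60,255),.058,'station')
rect((140,140,290,255),(0,0,150),(180,70,255),.034,'tray')
print('heights', P[191,360],P[220,189],P[30:,:][0,0])
cr=np.hstack([cv2.resize(f[140:256,140:290],(450,348),interpolation=2),cv2.resize(f[150:266,310:410],(300,348),interpolation=2)])
save('crop',cr)
```

```text
Traceback (most recent call last):
  File "h.py", line 9, in pts
    return p@np.array(c['rotation']).T+c['origin']
           ~~~~~~~~~~~~~~~~~~~~~~~~~~~^~~~~~~~~~~~
ValueError: operands could not be broadcast together with shapes (400,640) (3,)
```

Run:
```python
from h import *
for n in('top','scene'):
    c=np.load(n+'.npz'); print({k:c[k] for k in c if k not in('frame','depth')})
```

```text
{'fx': array(411.62238715), 'fy': array(411.62238715), 'cx': array(319.71489332), 'cy': array(199.07541738), 'origin': array([ 0.31603836, -0.08772431,  1.19143692]), 'rotation': array([-1.68639555e+02, -1.90177494e-02, -9.04070015e+01])}
{'fx': array(427.566325), 'fy': array(427.566325), 'cx': array(316.55909951), 'cy': array(203.30832927), 'origin': array([1.14125131, 0.34790293, 0.71199535]), 'rotation': array([-131.78052879,    0.61228016,  124.92093156])}
```

The rotation is given as roll, pitch and yaw in degrees, so I'll convert it to a matrix.

```bash
cat > h.py <<'E'
import numpy as np, cv2
from scipy.spatial.transform import Rotation as Ro
from cell import get_obs, eyes, env
def grab(n):
    c=eyes.read_camera(n); np.savez(f'{n}.npz',**c); return c
def save(f,img): cv2.imwrite(f'pics/{f}.png',img[:,:,::-1])
def rot(c): return Ro.from_euler('xyz',c['rotation'],degrees=True).as_matrix()
def pts(c):
    v,u=np.mgrid[:400,:640]; d=c['depth']
    p=np.stack([(u-c['cx'])/c['fx']*d,(v-c['cy'])/c['fy']*d,d],-1)
    return p@rot(c).T+c['origin']
def cast(c,u,v,z):
    r=rot(c)@[(u-c['cx'])/c['fx'],(v-c['cy'])/c['fy'],1]; o=np.array(c['origin']); return o+r*(z-o[2])/r[2]
E
python3 - <<'E'
from h import *
np.set_printoptions(precision=4,suppress=True)
T=np.load('top.npz');P=pts(T);f=T['frame']
S=np.load('scene.npz');hs=cv2.cvtColor(S['frame'],cv2.COLOR_RGB2HSV)
h=cv2.cvtColor(f,cv2.COLOR_RGB2HSV)
def yel(c,h,box):
    x0,y0,x1,y1=box
    m=np.zeros(h.shape[:2],np.uint8);m[y0:y1,x0:x1]=cv2.inRange(h[y0:y1,x0:x1],(20,120,120),(35,255,255))
    v,u=np.nonzero(m);print('yellow',len(u),u.mean(),v.mean(),cast(c,u.mean(),v.mean(),.08),np.median(pts(c)[v,u],0))
yel(T,h,(345,180,372,204)); yel(S,hs,(262,175,280,195))
def rect(box,lo,hi,z,name):
    x0,y0,x1,y1=box
    m=cv2.inRange(h[y0:y1,x0:x1],lo,hi); cs,_=cv2.findContours(m,0,2); c=max(cs,key=cv2.contourArea)
    b=cv2.boxPoints(cv2.minAreaRect(cv2.convexHull(c)))+[x0,y0]
    q=np.array([cast(T,*p,z) for p in b]);print(name,q[:,:2].tolist(),q.mean(0),'sides',np.linalg.norm(q[0]-q[1]),np.linalg.norm(q[1]-q[2]))
rect((315,165,405,220),(0,0,190),(180,60,255),.058,'station')
rect((140,140,290,255),(0,0,150),(180,70,255),.034,'tray')
# dark pan
x0,y0,x1,y1=165,200,213,240
m=(h[y0:y1,x0:x1,2]<110).astype(np.uint8); cs,_=cv2.findContours(m,0,2)
c=max(cs,key=cv2.contourArea); r=cv2.minAreaRect(c); print('pan',r,np.array(r[0])+[x0,y0],cast(T,r[0][0]+x0,r[0][1]+y0,.025))
print('at open',P[220,189],'table',P[300,320])
cr=np.hstack([cv2.resize(f[140:256,140:290],(450,348),interpolation=2),cv2.resize(f[150:266,310:410],(300,348),interpolation=2)])
save('crop',cr)
E
```

```text
yellow 70 359.6142857142857 191.17142857142858 [ 0.5608 -0.2002  0.08  ] [ 0.5607 -0.2008  0.0794]
yellow 87 270.0919540229885 183.01149425287358 [ 0.5679 -0.1937  0.08  ] [ 0.5678 -0.1947  0.0796]
station [[0.5345401857013632, -0.10496833905722275], [0.6142124481112634, -0.11604663888203345], [0.5884092449409921, -0.2964164302789191], [0.5094026700738621, -0.28297021351287605]] [ 0.5616 -0.2001  0.058 ] sides 0.08043878495179052 0.18220611115547786
tray [[0.6357767003197095, 0.416329520793339], [0.6921753064071471, 0.060225902898863884], [0.46843094733910606, 0.022525563201781604], [0.4161586975609348, 0.36613666593552624]] [0.5531 0.2163 0.034 ] sides 0.36054207722003867 0.2268983336828278
pan ((9.582352638244629, 18.429412841796875), (3.6814322471618652, 15.185907363891602), 4.39870548248291) [174.5824 218.4294] [0.4968 0.3261 0.025 ]
at open [0.4941 0.2891 0.0108] table [ 0.2656 -0.0886 -0.0036]
```

View pics/crop.png

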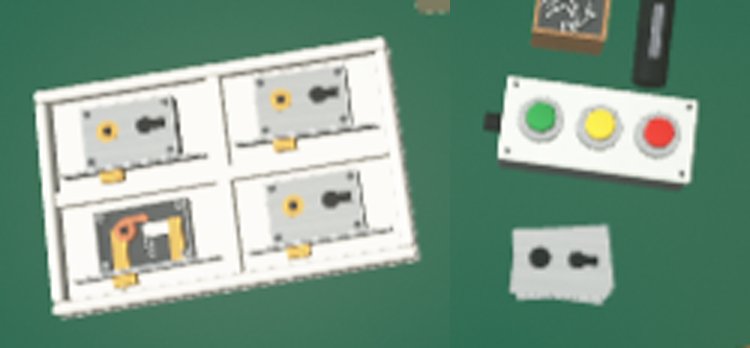

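The crop confirms it. The open case is the tray's lower-left pocket, crop (146,236) and top pixel (188.6,218.7), with copper, brass and white parts in a dark pan. The white station's yellow button is at crop (600,123). The two cameras differ by about 7 mm, so I'll refine with the wrist camera on the way.

```bash
cat >> h.py <<'E'
def go(goal,frm=None,R=None):
    o=get_obs(); R=Ro.from_euler('xyz',o['tool_rot'],degrees=True).as_matrix()
    d=R.T@(np.array(goal)-np.array(o['tool_pos']))/.3; print('t',round(o['time_s'],2),'pos',np.round(o['tool_pos'],4),'rot',np.round(o['tool_rot'],2),'F',np.round(o['force'],1),'q',np.round(o['qpos']),'grip',o['grip_width'],'shift units',d.round(4),'rows',(np.linalg.norm(d)*.3/.0417).round(1))
E
python3 - <<'E'
from h import *
T=np.load('top.npz'); print('case',cast(T,188.6,218.7,.0285))
w=grab('wrist'); print(np.round(w['mount'],3),w['fx'])
go([.45,.26,.25])
E
```

```text
case [0.49518909 0.28483701 0.0285    ]
[[-0.    -0.959 -0.282  0.077]
 [ 1.    -0.     0.001 -0.   ]
 [-0.001 -0.282  0.959 -0.142]
 [ 0.     0.     0.     1.   ]] 309.2850872829231
t 0.15 pos [0.2073 0.6156 0.2404] rot [-179.92    0.    161.39] F [-0.4  0.5  0.3] q [-71.  18.  -4.  83.   1.  79.  -3.] grip 0.08719539050963294 shift units [-1.1449 -0.8654 -0.0306] rows 10.3
```

servo_tool:
  series:
    - [[-0.95, -0.72, -0.03, 0, 0, 0, 0], [-0.95, -0.72, -0.03, 0, 0, 0, 0], [-0.95, -0.72, -0.03, 0, 0, 0, 0], [-0.95, -0.72, -0.03, 0, 0, 0, 0], [-0.95, -0.72, -0.03, 0, 0, 0, 0], [-0.95, -0.72, -0.03, 0, 0, 0, 0], [-0.95, -0.72, -0.03, 0, 0, 0, 0], [-0.95, -0.72, -0.03, 0, 0, 0, 0], [-0.95, -0.72, -0.03, 0, 0, 0, 0], [-0.95, -0.72, -0.03, 0, 0, 0, 0], [-0.95, -0.72, -0.03, 0, 0, 0, 0], [-0.95, -0.72, -0.03, 0, 0, 0, 0]]
  grip_force: 10

```text
time_s: 1.15
tool_pos: [0.4079, 0.3212, 0.2501]
tool_rot: [180.0, -0.0, 161.4]
force: [0.2, -0.3, -0.7]
grip_width: 0.0151
grasp_force: 0.0
```

Run:
```python
from h import *
o=get_obs();w=grab('wrist'); np.savez('w1.npz',**w,tp=o['tool_pos'],tr=o['tool_rot']); save('w1',w['frame'])
go([.56,-.05,.25])
```

```text
t 1.2 pos [0.4076 0.3217 0.2501] rot [ 1.7999e+02 -4.0000e-02  1.6152e+02] F [-0.5  0.4  0.9] q [-50.   2.   9. 101.  -0.  77.  31.] grip 0.011203828179823749 shift units [-8.747e-01 -1.014e+00 -5.000e-04] rows 9.6
```

View pics/w1.png

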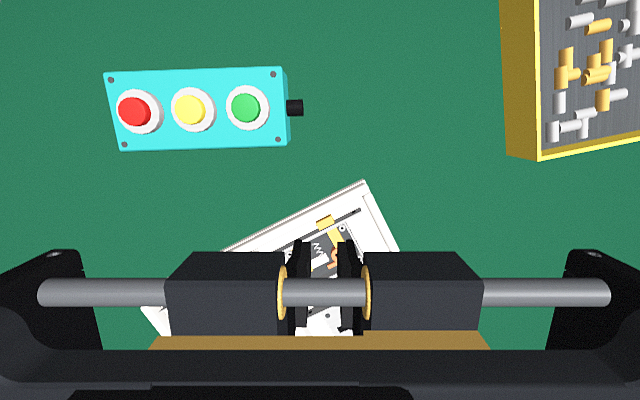

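The wrist view is blocked below row 240. It shows the turquoise station (look-alike) at (195,108) and the open case partly hidden at (335,245). Image up is tool +x, so I'll stop with the button about 70 mm to the tool's +x side.

servo_tool:
  series:
    - [[-0.64, -0.74, 0, 0, 0, 0, 0], [-0.64, -0.74, 0, 0, 0, 0, 0], [-0.64, -0.74, 0, 0, 0, 0, 0], [-0.64, -0.74, 0, 0, 0, 0, 0], [-0.64, -0.74, 0, 0, 0, 0, 0], [-0.64, -0.74, 0, 0, 0, 0, 0], [-0.64, -0.74, 0, 0, 0, 0, 0], [-0.64, -0.74, 0, 0, 0, 0, 0]]

```text
time_s: 1.87
tool_pos: [0.5218, 0.0408, 0.2506]
tool_rot: [-179.8, 0.2, 160.9]
force: [-0.3, -1.6, 0.8]
grip_width: 0.0003
grasp_force: 0.0
```

servo_tool:
  series:
    - [[-0.64, -0.74, 0, 0, 0, 0, 0], [-0.64, -0.74, 0, 0, 0, 0, 0], [-0.64, -0.74, 0, 0, 0, 0, 0], [-0.64, -0.74, 0, 0, 0, 0, 0], [-0.64, -0.74, 0, 0, 0, 0, 0], [-0.64, -0.74, 0, 0, 0, 0, 0], [-0.64, -0.74, 0, 0, 0, 0, 0], [-0.64, -0.74, 0, 0, 0, 0, 0], [-0.64, -0.74, 0, 0, 0, 0, 0], [-0.64, -0.74, 0, 0, 0, 0, 0]]

```text
time_s: 2.7
tool_pos: [0.6314, -0.2208, 0.2493]
tool_rot: [180.0, -0.1, 161.5]
force: [0.7, 0.6, -0.0]
grip_width: 0.0003
grasp_force: 0.0
```

```bash
cat >> h.py <<'E'
def wcam(w,o):
    A=np.eye(4);A[:3,:3]=Ro.from_euler('xyz',o['tool_rot'],degrees=True).as_matrix();A[:3,3]=o['tool_pos']
    M=A@np.array(w['mount']); d=dict(w); d['origin']=M[:3,3]; d['rotation']=Ro.from_matrix(M[:3,:3]).as_euler('xyz',degrees=True); return d
E
python3 - <<'E'
from h import *
o=get_obs();w=wcam(grab('wrist'),o); np.savez('w2.npz',**w); save('w2',w['frame'])
h=cv2.cvtColor(w['frame'],cv2.COLOR_RGB2HSV)
m=cv2.inRange(h,(22,120,120),(34,255,255)); n,l,s,c=cv2.connectedComponentsWithStats(m); P=pts(w)
for i in range(1,n):
    if s[i,4]>150: print(s[i],c[i],cast(w,*c[i],.08),np.median(P[l==i],0))
go([.56,-.2,.25])
E
```

```text
[309 109  28  29 615] [322.47479675 123.24065041] [ 0.56427451 -0.19944313  0.08      ] [ 0.56428459 -0.19945944  0.07896956]
[ 49 187  32  27 658] [ 64.6337386  200.25987842] [ 0.55247809 -0.4789703   0.08      ] [ 0.55244496 -0.48038682  0.07835467]
t 2.75 pos [ 0.6315 -0.22    0.2496] rot [ 1.7991e+02 -7.0000e-02  1.6158e+02] F [-0.2  0.7 -0.5] q [-10.  23.  36.  81. -14.  81.  98.] grip 0.00045366363077016644 shift units [ 0.2472 -0.0122 -0.0009] rows 1.8
```

View pics/w2.png

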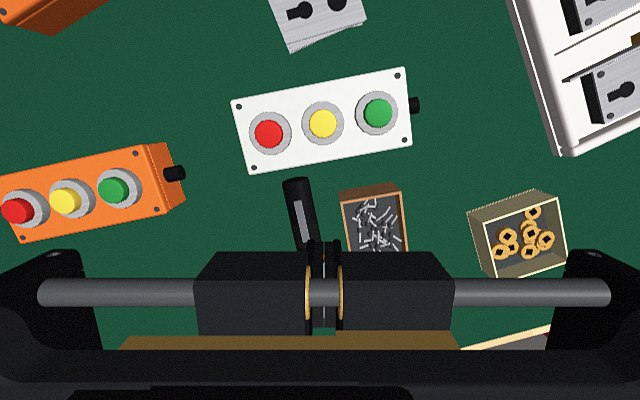

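The white station is in clear view. Its yellow button at (322,123) works out to (0.564, -0.199), between the two overhead estimates. Moving to just above it.

servo_tool:
  series:
    - [[0.236, -0.005, 0.1, 0, 0, 0, 0], [0.236, -0.005, 0.1, 0, 0, 0, 0], [0.236, -0.005, 0.1, 0, 0, 0, 0], [0.236, -0.005, 0.25, 0, 0, 0, 0], [0.236, -0.005, 0.35, 0, 0, 0, 0], [0.236, -0.005, 0.43, 0, 0, 0, 0], [0.236, -0.005, 0.47, 0, 0, 0, 0], [0.236, -0.005, 0.47, 0, 0, 0, 0], [0.236, -0.005, 0.47, 0, 0, 0, 0]]

```text
time_s: 3.5
tool_pos: [0.564, -0.2006, 0.11]
tool_rot: [180.0, 0.0, 161.5]
force: [-0.5, -0.4, 1.2]
grip_width: 0.0004
grasp_force: 0.0
```

Run:
```python
from h import *
go([.5643,-.1994,.092])
```

```text
t 3.5 pos [ 0.564  -0.2006  0.11  ] rot [1.7997e+02 3.0000e-02 1.6150e+02] F [-0.5 -0.4  1.2] q [-12.  20.  36. 101. -13.  63.  99.] grip 0.0004094507303325232 shift units [0.0003 0.0039 0.0601] rows 0.4
```

servo_tool:
  series:
    - [[0, 0.003, 0.015, 0, 0, 0, 0], [0, 0.003, 0.03, 0, 0, 0, 0], [0, 0.003, 0.04, 0, 0, 0, 0], [0, 0.003, 0.047, 0, 0, 0, 0], [0, 0.003, 0.053, 0, 0, 0, 0], [0, 0.003, 0.057, 0, 0, 0, 0], [0, 0.003, 0.057, 0, 0, 0, 0], [0, 0.003, 0.057, 0, 0, 0, 0]]

```text
time_s: 4.17
tool_pos: [0.5646, -0.2009, 0.0932]
tool_rot: [180.0, 0.1, 161.4]
force: [0.6, 1.2, 5.2]
grip_width: 0.0006
grasp_force: 2.7
```

servo_tool:
  series:
    - [[0, 0, 0.003, 0, 0, 0, 0], [0, 0, 0.007, 0, 0, 0, 0], [0, 0, 0.01, 0, 0, 0, 0], [0, 0, 0.01, 0, 0, 0, 0], [0, 0, 0.01, 0, 0, 0, 0]]

```text
time_s: 4.58
tool_pos: [0.5647, -0.201, 0.0928]
tool_rot: [179.9, 0.1, 161.4]
force: [-6.0, 3.4, 21.6]
grip_width: 0.0005
grasp_force: 10.7
```

The force rose to 21.6 N with no further travel, so the button is fully down. Releasing, then heading for a view of the open case.

servo_tool:
  series:
    - [[0, 0, -0.04, 0, 0, 0, 0], [0, 0, -0.08, 0, 0, 0, 0], [0, 0, -0.15, 0, 0, 0, 0], [0, 0, -0.25, 0, 0, 0, 0], [0, 0, -0.38, 0, 0, 0, 0], [0, 0, -0.53, 0, 0, 0, 0], [0, 0, -0.53, 0, 0, 0, 0], [0, 0, -0.53, 0, 0, 0, 0]]

```text
time_s: 5.25
tool_pos: [0.5648, -0.202, 0.2515]
tool_rot: [180.0, 0.3, 161.4]
force: [0.2, 1.1, -1.6]
grip_width: 0.0005
grasp_force: 0.0
```

Run:
```python
from h import *
o=get_obs();w=wcam(grab('wrist'),o); P=pts(w)
np.savez('w3.npz',**w)
S=grab('scene');hs=cv2.cvtColor(S['frame'],cv2.COLOR_RGB2HSV)
go([.575,.262,.25])
```

```text
t 5.35 pos [ 0.563  -0.2008  0.2474] rot [ 1.8000e+02 -7.0000e-02  1.6138e+02] F [ 0.5  0.1 -1.2] q [-15.  13.  37.  92.  -8.  78.  95.] grip 0.0005713246258015294 shift units [ 0.4546  1.4748 -0.008 ] rows 11.1
```

servo_tool:
  series:
    - [[0.227, 0.737, 0, 0, 0, 0, 0], [0.227, 0.737, 0, 0, 0, 0, 0], [0.227, 0.737, 0, 0, 0, 0, 0], [0.227, 0.737, 0, 0, 0, 0, 0], [0.227, 0.737, 0, 0, 0, 0, 0], [0.227, 0.737, 0, 0, 0, 0, 0], [0.227, 0.737, 0, 0, 0, 0, 0]]

```text
time_s: 5.93
tool_pos: [0.568, 0.0388, 0.2453]
tool_rot: [180.0, -0.3, 162.0]
force: [-0.4, -0.6, 0.8]
grip_width: 0.0008
grasp_force: 0.0
```

servo_tool:
  series:
    - [[0.227, 0.737, 0, 0, 0, 0, 0], [0.227, 0.737, 0, 0, 0, 0, 0], [0.227, 0.737, 0, 0, 0, 0, 0], [0.227, 0.737, 0, 0, 0, 0, 0], [0.227, 0.737, 0, 0, 0, 0, 0], [0.227, 0.737, 0, 0, 0, 0, 0], [0.227, 0.737, 0, 0, 0, 0, 0], [0.227, 0.737, 0, 0, 0, 0, 0], [0.227, 0.737, 0, 0, 0, 0, 0]]

```text
time_s: 6.68
tool_pos: [0.5754, 0.2595, 0.2464]
tool_rot: [-179.8, -0.1, 161.3]
force: [0.9, -0.6, -0.6]
grip_width: 0.0006
grasp_force: 0.0
```

Run:
```python
from h import *
o=get_obs();w=wcam(grab('wrist'),o); np.savez('w4.npz',**w); save('w4',w['frame'])
go([.495,.285,.08])
```

```text
t 6.73 pos [0.5758 0.2589 0.247 ] rot [-1.7985e+02 -4.0000e-02  1.6122e+02] F [ 0.2 -0.8  0. ] q [-44.  16.  21.  86.  -6.  79.  49.] grip 0.0001192827007015961 shift units [ 0.2826 -0.0029  0.5568] rows 4.5
```

View pics/w4.png

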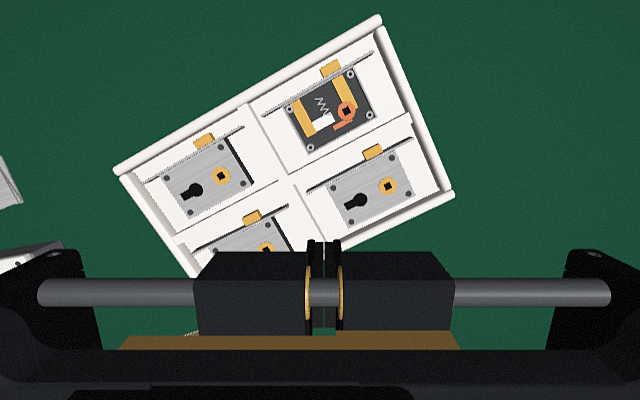

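The open case is at about (331,111), with corner screws at (290,109), (350,73), (370,117) and (311,148). The other three visible cases have covers.

Run:
```python
from h import *
w=np.load('w4.npz')
for p in((290,109),(350,73),(370,117),(311,148),(330.5,111.7)): print(cast(w,*p,.0285).round(4))
c=cast(w,330.5,111.7,.0285); go([c[0],c[1],.0285+.035+.019])
```

```text
[0.483  0.2505 0.0285]
[0.4691 0.3247 0.0285]
[0.5197 0.3323 0.0285]
[0.5308 0.2584 0.0285]
[0.5002 0.2922 0.0285]
t 6.73 pos [0.5758 0.2589 0.247 ] rot [-1.7985e+02 -4.0000e-02  1.6122e+02] F [ 0.2 -0.8  0. ] q [-44.  16.  21.  86.  -6.  79.  49.] grip 0.0001192827007015961 shift units [0.2741 0.0254 0.5484] rows 4.4
```

servo_tool:
  series:
    - [[0.274, 0.025, 0.15, 0, 0, 0, 0], [0.274, 0.025, 0.15, 0, 0, 0, 0], [0.274, 0.025, 0.15, 0, 0, 0, 0], [0.274, 0.025, 0.25, 0, 0, 0, 0], [0.274, 0.025, 0.35, 0, 0, 0, 0], [0.274, 0.025, 0.45, 0, 0, 0, 0], [0.274, 0.025, 0.51, 0, 0, 0, 0], [0.274, 0.025, 0.54, 0, 0, 0, 0], [0.274, 0.025, 0.55, 0, 0, 0, 0], [0.274, 0.025, 0.55, 0, 0, 0, 0], [0.274, 0.025, 0.55, 0, 0, 0, 0], [0.274, 0.025, 0.55, 0, 0, 0, 0]]

```text
time_s: 7.73
tool_pos: [0.5013, 0.2953, 0.0849]
tool_rot: [179.9, 0.1, 161.4]
force: [0.3, -0.0, -0.3]
grip_width: 0.0006
grasp_force: 0.0
```

Run:
```python
from h import *
go([.5002,.2922,.0825])
c=grab('scene'); t=grab('top')
save('end',np.hstack([cv2.resize(c['frame'][130:370,200:560],(450,300)),cv2.resize(t['frame'][130:260,130:280],(346,300))]))
```

```text
t 7.73 pos [0.5013 0.2953 0.0849] rot [1.7986e+02 1.0000e-01 1.6137e+02] F [ 0.3 -0.  -0.3] q [-49.  18.  18. 104.  -6.  59.  43.] grip 0.0005974192123394751 shift units [ 0.     -0.0111  0.0079] rows 0.1
```

View pics/end.png

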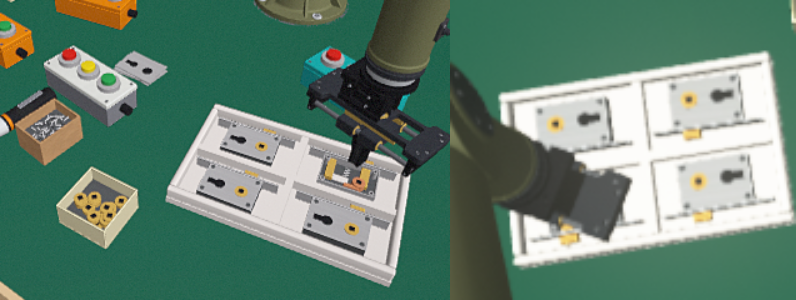

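The fingers are above the open case, and the yellow button is up again with nothing disturbed. I'll make a 3 mm trim and then hold.

servo_tool:
  series:
    - [[0, -0.01, 0.005, 0, 0, 0, 0], [0, -0.01, 0.005, 0, 0, 0, 0], [0, -0.01, 0.005, 0, 0, 0, 0], [0, -0.01, 0.005, 0, 0, 0, 0], [0, -0.01, 0.005, 0, 0, 0, 0], [0, -0.01, 0.005, 0, 0, 0, 0], [0, -0.01, 0.005, 0, 0, 0, 0], [0, -0.01, 0.005, 0, 0, 0, 0], [0, -0.01, 0.005, 0, 0, 0, 0], [0, -0.01, 0.005, 0, 0, 0, 0], [0, -0.01, 0.005, 0, 0, 0, 0], [0, -0.01, 0.005, 0, 0, 0, 0]]

```text
time_s: 8.83
tool_pos: [0.4991, 0.2921, 0.0817]
tool_rot: [180.0, 0.0, 161.4]
force: [-0.2, 0.2, 0.2]
grip_width: 0.0001
grasp_force: 0.0
```

servo_tool:
  series:
    - [[0, 0, 0, 0, 0, 0, 0], [0, 0, 0, 0, 0, 0, 0], [0, 0, 0, 0, 0, 0, 0], [0, 0, 0, 0, 0, 0, 0], [0, 0, 0, 0, 0, 0, 0], [0, 0, 0, 0, 0, 0, 0], [0, 0, 0, 0, 0, 0, 0], [0, 0, 0, 0, 0, 0, 0], [0, 0, 0, 0, 0, 0, 0], [0, 0, 0, 0, 0, 0, 0], [0, 0, 0, 0, 0, 0, 0], [0, 0, 0, 0, 0, 0, 0]]

```text
time_s: 9.83
tool_pos: [0.4992, 0.2921, 0.0817]
tool_rot: [180.0, 0.0, 161.4]
force: [-0.0, -0.2, -0.2]
grip_width: 0.0008
grasp_force: 0.0
```

servo_tool:
  series:
    - [[0, 0, 0, 0, 0, 0, 0], [0, 0, 0, 0, 0, 0, 0], [0, 0, 0, 0, 0, 0, 0], [0, 0, 0, 0, 0, 0, 0], [0, 0, 0, 0, 0, 0, 0], [0, 0, 0, 0, 0, 0, 0], [0, 0, 0, 0, 0, 0, 0], [0, 0, 0, 0, 0, 0, 0], [0, 0, 0, 0, 0, 0, 0], [0, 0, 0, 0, 0, 0, 0], [0, 0, 0, 0, 0, 0, 0], [0, 0, 0, 0, 0, 0, 0]]

```text
time_s: 10.83
tool_pos: [0.4992, 0.2921, 0.0817]
tool_rot: [180.0, 0.0, 161.4]
force: [-0.3, 0.1, 0.4]
grip_width: 0.0006
grasp_force: 0.0
```

servo_tool:
  series:
    - [[0, 0, 0, 0, 0, 0, 0], [0, 0, 0, 0, 0, 0, 0], [0, 0, 0, 0, 0, 0, 0], [0, 0, 0, 0, 0, 0, 0], [0, 0, 0, 0, 0, 0, 0], [0, 0, 0, 0, 0, 0, 0]]

```text
time_s: 11.33
tool_pos: [0.4991, 0.2921, 0.0817]
tool_rot: [180.0, 0.0, 161.4]
force: [0.6, -0.0, 0.4]
grip_width: 0.0003
grasp_force: 0.0
```

```bash
python3 -c "
from h import *
go([.5002,.2922,.0825]); print(env.sign_off())"
```

```text
t 11.33 pos [0.4991 0.2921 0.0817] rot [180.     0.   161.39] F [ 0.6 -0.   0.4] q [-49.  18.  18. 104.  -6.  59.  43.] grip 0.0003241511310302167 shift units [-0.0032  0.0014 -0.0027] rows 0.0
the job is handed in; nothing more can be done
None
```

I pressed the white station's yellow button to its stop and let it go, then pointed straight down at the open lock case, fingertips about 3.5 cm above its rim, held over two seconds, and handed the job in at 11.3 s, still pointing.

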